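# Wipe shut the lids of a row of sample vials

### The arm

A 6-joint arm with a two-finger parallel gripper is mounted at the origin on the work surface. World frame = base frame: x ahead of the robot, y to its left, z up, the work surface at z = 0. Lengths are in m, angles in rad, forces in N, time in s.
With the tool pointing down it reaches from about 0.35 to 0.775 m from the base axis. Payload 7.3 kg.
Tool frame: the origin (TCP) lies on the centre line of the jaws, within the pads' length; the fingertips stand 14 mm ahead of it and the grasp point (between the pads) lies 5 mm behind it; y points along the fingers, x is the direction in which the jaws open and shut, and the axes are right-handed (so a half turn about y gives the same grasp; the last joint's range is limited). The gripper opens to 92 mm and grips with 3 to 60 N. Pads are 19 mm wide; open, the fingers measure 130 mm over their backs; the gripper's body (75 mm by 190 mm) begins 47 mm behind the grasp point.
Start: joints at [1.086, 0.342, 1.524, -0, 1.275, -0.146], TCP at [0.174, 0.495, 0.241] pointing down, gripper open.
Joint ranges: [-2.53, 2.53], [-0.77, 2.02], [0.04, 2.7], [-1, 4.14], [0.28, 2.66], [-3.11, 3.11]. Speed limits (rad/s): [2.57, 2.57, 3.14, 3.14, 3.14, 3.14].

### API

Orientations are given as a rotation vector (axis times angle).
In Python, from rig import status, camera, camera_info, job, search_frame gives the robot as it stands.
- The arm moves only by the shell command python3 -m creep 'ROWS'. ROWS is text: rows parted by semicolons, each of 7 numbers parted by spaces: the turn, a rotation vector about the tool's x, y, z in units of 8 degrees (1.0 is 8 degrees), then the shift along the tool's x, y, z in units of 30 mm (1.0 is 30 mm), then the closure, from 0 (fully open) to 1 (shut). A call has 1 to 8 rows; each row is the pose to reach, as a shift and turn from the pose commanded when the call began, along the tool's axes at that moment; what a row does not reach only later rows make up. A row lasts 1/10 s, in which the tool goes at most 50 mm and 8.59 degrees, less where a joint would pass 70% of its speed; a pose out of reach is approached as far as the arm can. A call with a gripper value outside its range is refused whole. The fingers move at their own pace and stop on an object; the grip force is fixed at half the most. Time passes only in rows, so rows that repeat a pose let the fingers close. It gives the time, the measured TCP pose, the force and the opening at its end, in the units of the state.
- status.state(): the state, without advancing time (a new reading comes with each control period).
- camera(name): name is "scene" or "side" or "wrist"; returns (picture, depth): 420x560x3 uint8, red, green, blue; 420x560 float32, m along the optical axis (not along the pixel's ray), 0 where there is no reading.
- camera_info(name): a dict with "fovy" (degrees; the focal length in pixels is half the picture's height over the tangent of half this angle, whatever the lens; pixels are square), "cx", "cy" (the principal point, pixels), "k1" (the pictures are not rectified: a ray, as slopes to the right and down, at radius r is drawn at 1 + k1 r^2 times it, then the intrinsics apply), "rvec" (rotation vector, rad) and "tvec" (3), from world to camera coordinates, as OpenCV has them. Camera axes: x right, y down, z forward; pixel columns grow to the right and rows downward; lengths in m; the calibration is good to about 2 mm. A picture is of the moment at which its call begins: read the wrist's pose just before it. camera_info takes no time and is no camera call; for the wrist camera it gives the pose at the moment of the call.
- job.sign_off(): hands the job in, once; it reports no verdict.
Trained networks look in the newest picture that a camera, given by its name, has taken for a name from the list of things; names that differ only in an ending like _2 or _b are one class to them, and where a whole thing is asked for, a point or a joint stands for the part that bears it (a point fixed in the world has none). Each returns a list of dicts, best first, with "p" (0 to 1); they miss things now and then, are a little off and sometimes report something else, mostly with a low value. They report only what shows in the picture. A call takes as long as a camera call. They do not tell look-alikes from the thing itself.
- search_frame(camera, target): "bbox" ([centre column, centre row, width, height] in pixels, round what is visible of it).
The state is a dict: "t": time; "joint_positions": joint angles; "joint_velocities": joint speeds; "joint_efforts": joint torques, N m; "tool_pos": TCP position; "ee_rot": TCP orientation; "contact_force": force on the tool from outside, world axes, zero at the start; "moment": the same for the moment, N m; "opening": opening from 0.0 (shut) to 1.0 (fully open).
Only numpy, scipy, OpenCV 4.12 (cv2) and the standard library are available. Lean on these libraries where they do the work, as an engineer would, in place of code of your own. Each camera call takes 0.05 s, during which the arm holds its last target. There are 200 camera calls.

### The job

The four sample vials in the front row of the rack stand with their hinged lids open. Run your fingertips along the row, starting with the vial at the right-hand end (as seen from the robot base) and going on vial by vial to the left, gently wiping each lid over and pressing it flat shut before you go on to the next. Nothing is to be picked up: every vial stays standing in its hole. Leave the closed vials behind, the jar and the weighing tray alone.

Things in the scene. Friction and masses are not known exactly. Their poses are not given: they have to be found in the camera images.
- rack: Grey vial rack, 140 (x) x 302 (y) x 50 mm high, fixed to the bench. Origin: centre of its underside; z up. Two rows of four holes: front row (nearer the robot) at x = -34 mm, back row at x = +34 mm, holes at y = -105, -35, +35, +105 mm. Vials stand on its base, 6 mm above the bench. Its yaw stays within 0.45 rad, so its -y end is the right-hand end seen from the robot.
- vial1: Clear plastic vial, 40 mm diameter, about 90 g, loose in the front row, number 1 from the right (rack y = -105 mm). Origin: centre of its underside. Its hinge line runs along its x at y = -25.5, z = 72 mm. Its white lid, shut, is a disc 46 x 7 mm centred over the vial, flat top at z = 77 mm, with a thumb tab out to y = +30 mm (top 4 mm lower). An off-centre push can turn it in its hole.
- lid1 (a joint): Angle of vial1's lid in rad: 0 = shut flat, grows as the free edge (the vial's +y side) rises; 1.57 = upright over the hinge. Starts at 0.6 to 1.35. Stiff hinge (0.04 N m friction, about 1 N at the free edge): the lid stays where it is left. To shut it push its outer face over towards the vial's +y, then down onto a firm stop.
- lid1_edge (a point): Point on the outer (upper when shut) face of vial1's lid at its free edge, 48.5 mm from the hinge line; moves with the lid. Shut, it lies at y = +23 mm, z = 77 mm in the vial's frame.
- vial2: Clear plastic vial, 40 mm diameter, about 90 g, loose in the front row, number 2 from the right (rack y = -35 mm). Origin: centre of its underside. Its hinge line runs along its x at y = -25.5, z = 72 mm. Its white lid, shut, is a disc 46 x 7 mm centred over the vial, flat top at z = 77 mm, with a thumb tab out to y = +30 mm (top 4 mm lower). An off-centre push can turn it in its hole.
- lid2 (a joint): Angle of vial2's lid in rad: 0 = shut flat, grows as the free edge (the vial's +y side) rises; 1.57 = upright over the hinge. Starts at 0.6 to 1.35. Stiff hinge (0.04 N m friction, about 1 N at the free edge): the lid stays where it is left. To shut it push its outer face over towards the vial's +y, then down onto a firm stop.
- lid2_edge (a point): Point on the outer (upper when shut) face of vial2's lid at its free edge, 48.5 mm from the hinge line; moves with the lid. Shut, it lies at y = +23 mm, z = 77 mm in the vial's frame.
- vial3: Clear plastic vial, 40 mm diameter, about 90 g, loose in the front row, number 3 from the right (rack y = +35 mm). Origin: centre of its underside. Its hinge line runs along its x at y = -25.5, z = 72 mm. Its white lid, shut, is a disc 46 x 7 mm centred over the vial, flat top at z = 77 mm, with a thumb tab out to y = +30 mm (top 4 mm lower). An off-centre push can turn it in its hole.
- lid3 (a joint): Angle of vial3's lid in rad: 0 = shut flat, grows as the free edge (the vial's +y side) rises; 1.57 = upright over the hinge. Starts at 0.6 to 1.35. Stiff hinge (0.04 N m friction, about 1 N at the free edge): the lid stays where it is left. To shut it push its outer face over towards the vial's +y, then down onto a firm stop.
- lid3_edge (a point): Point on the outer (upper when shut) face of vial3's lid at its free edge, 48.5 mm from the hinge line; moves with the lid. Shut, it lies at y = +23 mm, z = 77 mm in the vial's frame.
- vial4: Clear plastic vial, 40 mm diameter, about 90 g, loose in the front row, number 4 from the right (rack y = +105 mm). Origin: centre of its underside. Its hinge line runs along its x at y = -25.5, z = 72 mm. Its white lid, shut, is a disc 46 x 7 mm centred over the vial, flat top at z = 77 mm, with a thumb tab out to y = +30 mm (top 4 mm lower). An off-centre push can turn it in its hole.
- lid4 (a joint): Angle of vial4's lid in rad: 0 = shut flat, grows as the free edge (the vial's +y side) rises; 1.57 = upright over the hinge. Starts at 0.6 to 1.35. Stiff hinge (0.04 N m friction, about 1 N at the free edge): the lid stays where it is left. To shut it push its outer face over towards the vial's +y, then down onto a firm stop.
- lid4_edge (a point): Point on the outer (upper when shut) face of vial4's lid at its free edge, 48.5 mm from the hinge line; moves with the lid. Shut, it lies at y = +23 mm, z = 77 mm in the vial's frame.
- closed1: Same kind of vial, lid already shut, loose in the back row of the rack at rack y = -35 mm. Origin: centre of its underside. To be left alone.
- closed2: Same kind of vial, lid already shut, loose in the back row of the rack at rack y = +105 mm. Origin: centre of its underside. To be left alone.
- jar: Glass jar, 80 mm diameter, 116 mm high, with a black lid, standing on the bench to the left of the rack. Origin: centre of its underside. To be left alone.
- boat: White square plastic weighing tray, 85 x 85 x 24 mm, very light (30 g), on the bench to the right of the rack. Origin: centre of its underside. To be left alone.
There are look-alikes about, which are no part of the job. Leave any blue look-alike of the vial1 alone.

How it is judged:
On the way, in this order (a step that is already met when the one before it is completed fails the run):
1. the lid of vial1 (number 1 from the right) is shut (value of joint lid1 below 0.07 rad and value of joint each of lid2, lid3, lid4 above 0.07 rad), for 0.1 s.
2. the lid of vial2 (number 2 from the right) is shut (value of joint lid2 below 0.07 rad and value of joint each of lid3, lid4 above 0.07 rad), for 0.1 s.
3. the lid of vial3 (number 3 from the right) is shut (value of joint lid3 below 0.07 rad and value of joint lid4 above 0.07 rad), for 0.1 s.
4. the lid of vial4 (number 4 from the right) is shut (value of joint lid4 below 0.07 rad), for 0.1 s.
At the end, for the whole second after the job is handed in: All four lids are shut to within 0.07 rad (free edge less than about 3.5 mm up), and all four vials stand at rest in their own holes, upright within 0.09 rad and within 8 mm of where they began (value of joint each of lid1, lid2, lid3, lid4 below 0.07 rad and angle between each of vial1, vial2, vial3, vial4's own z axis and vertical below 0.09 rad and distance of each of vial1, vial2, vial3, vial4 from where it was at the start of the episode below 0.008 m and linear speed of each of vial1, vial2, vial3, vial4 below 0.02 m/s); the robot touches nothing.
It fails at once if a vial is lifted: raised more than 12 mm (height (world z) of any of vial1, vial2, vial3, vial4 above 0.018 m).
It fails at once if a lid or vial is pressed roughly: more than 40 N from the fingers (contact force between the fingers and vial1 above 40 N or contact force between the fingers and vial2 above 40 N or contact force between the fingers and vial3 above 40 N or contact force between the fingers and vial4 above 40 N).
It fails at once if a closed vial of the back row is moved more than 8 mm (distance of any of closed1, closed2 from where it was at the start of the episode above 0.008 m).
It fails at once if the jar or the weighing tray is moved more than 15 mm (distance of any of jar, boat from where it was at the start of the episode above 0.015 m).
It also fails if it takes over 51 s, if anything falls off the work surface, if the arm or the gripper's body presses on something with over 40 N, if the wrist force passes 120 N, or if a joint passes its speed limit or range.

## Working session

There is one attempt and no reset: what is moved stays moved. The work goes in short steps, Python scripts to look and compute and a shell command to move; the robot and the scene stay as the last step left them, time stands still between calls to the robot, and variables do not carry over. Pictures are saved under pics/ and viewed, about 8 in all and at most 12, crops included, and the job is handed in when it is done.

```bash
ls; mkdir -p pics; cat > h.py <<'E'
import numpy as np, cv2
from scipy.spatial.transform import Rotation as R
from rig import status, camera, camera_info, job, search_frame
def cloud(name):
    ci=camera_info(name); im,d=camera(name)
    H,W=d.shape; f=H/2/np.tan(np.radians(ci['fovy'])/2)
    v,u=np.mgrid[:H,:W]
    xd=(u-ci['cx'])/f; yd=(v-ci['cy'])/f; x,y=xd.copy(),yd.copy()
    for _ in range(8):
        s=1+ci['k1']*(x*x+y*y); x=xd/s; y=yd/s
    P=np.stack([x*d,y*d,d],-1)
    Rm=R.from_rotvec(ci['rvec']).as_matrix()
    P=(P-np.array(ci['tvec']))@Rm
    P[d==0]=np.nan
    return im,P
E
python3 - <<'E'
from h import *
for n in('scene','side'):
    im,P=cloud(n); cv2.imwrite(f'pics/{n}0.png',im[...,::-1]); np.save(n+'0.npy',P)
    for t in('vial1','rack','jar','boat'):
        for r in search_frame(n,t)[:7]:
            b=r['bbox'];print(n,t,np.round(b).astype(int),round(r['p'],2),np.round(P[int(b[1]),int(b[0])],3))
s=status.state();print(s['t'],s['tool_pos'],s['ee_rot'],R.from_rotvec(s['ee_rot']).as_matrix().round(3),s['opening'])
E
```

```text
pics
scene vial1 [307 189  13  25] 0.77 [0.538 0.1   0.088]
scene vial1 [291 194  17  25] 0.63 [0.54  0.03  0.099]
scene vial1 [277 205  21  29] 0.61 [ 0.554 -0.037  0.098]
scene rack [292 230 105  74] 0.59 [ 0.616 -0.041  0.05 ]
scene jar [380 184  34  43] 0.83 [0.656 0.3   0.077]
scene jar [257 213  20  19] 0.51 [ 0.541 -0.096  0.096]
scene boat [162 296  42  34] 0.62 [ 0.545 -0.397  0.003]
side vial1 [261 173  22  30] 0.88 [0.52  0.103 0.088]
side vial1 [290 279  26  42] 0.84 [ 0.489 -0.212  0.062]
side vial1 [245 268  27  36] 0.76 [ 0.414 -0.159  0.062]
side vial1 [282 208  23  33] 0.66 [ 0.528 -0.04   0.093]
side vial1 [294 222  25  26] 0.65 [ 0.536 -0.095  0.097]
side vial1 [270 186  20  29] 0.64 [0.523 0.029 0.105]
side vial1 [292 225  22  32] 0.56 [ 0.532 -0.1    0.094]
side rack [290 215 109  95] 0.9 [ 0.53  -0.086  0.108]
side jar [277 131  28  50] 0.96 [0.622 0.299 0.077]
side jar [282 172  19  20] 0.48 [0.578 0.107 0.079]
side boat [354 369  60  62] 0.63 [ 0.547 -0.394  0.003]
0.5 [0.1744679  0.49514962 0.24072016] [-1.35064294 -0.95609997  0.95609077] [[ 0.332  0.    -0.943]
 [ 0.943  0.     0.332]
 [ 0.    -1.     0.   ]] 1.000458205720854
```

View images.

```bash
python3 - <<'E'
import cv2,numpy as np
a=cv2.imread('pics/scene0.png')[150:300,220:420];b=cv2.imread('pics/side0.png')[110:310,200:360]
a=cv2.resize(a,(400,300),interpolation=2);b=cv2.resize(b,(400,500),interpolation=2)
o=np.zeros((500,800,3),'u1');o[:300,:400]=a;o[:,400:]=b;cv2.imwrite('pics/c0.png',o)
E
```

```text
(no output)
```

View pics/c0.png

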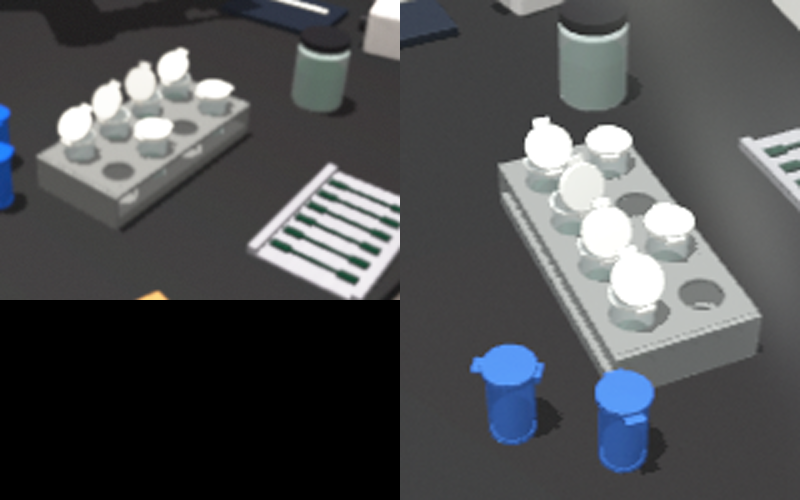

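View pics/scene0.png

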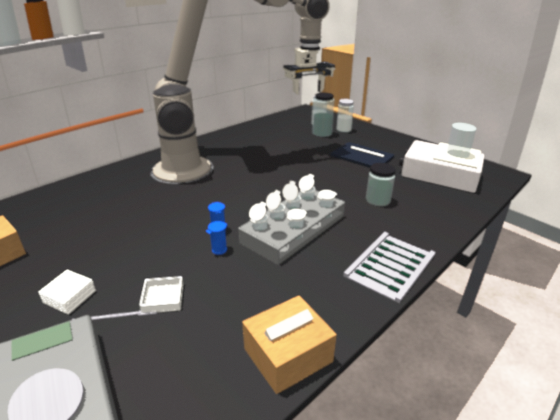

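```bash
python3 - <<'E'
from h import *
Ps={n:np.load(n+'0.npy') for n in('scene','side')}
ims={n:cv2.imread(f'pics/{n}0.png') for n in Ps}
best=None
for n,P in Ps.items():
    m=(abs(P[...,2]-.05)<.004)&(P[...,0]>.4)&(P[...,0]<.75)&(abs(P[...,1])<.22)&(np.ptp(ims[n].astype(int),-1)<30)
    l,lab,st,_=cv2.connectedComponentsWithStats(m.astype('u1'));k=1+np.argmax(st[1:,4])
    q=P[lab==k]
    r=cv2.minAreaRect(q[:,:2].astype('f4')*1000);print(n,r,len(q),q[:,2].mean())
np.set_printoptions(precision=3,suppress=True)
P=np.concatenate([Ps[n].reshape(-1,3) for n in Ps]);C=np.concatenate([ims[n].reshape(-1,3) for n in Ps]).astype(int)
src=np.repeat([0,1],[Ps['scene'].size//3,Ps['side'].size//3])
m=(P[:,2]>.083)&(P[:,2]<.14)&(P[:,0]>.42)&(P[:,0]<.7)&(abs(P[:,1])<.2)&(C.min(1)>150)
np.savez('lid.npz',P=P[m],src=src[m])
for c in((.535,-.096),(.545,-.037),(.535,.03),(.535,.1)):
    q=P[m&(np.hypot(P[:,0]-c[0],P[:,1]-c[1])<.032)];print(c,len(q),q.mean(0) if len(q) else 0,q.min(0),q.max(0))
    n_=np.linalg.svd(q-q.mean(0))[2][2];n_*=np.sign(n_[2]);print('normal',n_,'tilt',np.arccos(n_[2]),'yaw',np.arctan2(n_[1],n_[0]))
E
```

```text
scene ((566.6879272460938, 17.8092041015625), (144.7831573486328, 303.9447937011719), 5.310928821563721) 1814 0.0491040889480242
side ((562.1927490234375, 17.922836303710938), (141.7474365234375, 304.9539794921875), 5.577749252319336) 2113 0.04879661290520589
(0.535, -0.096) 595 [ 0.54  -0.096  0.098] [ 0.516 -0.115  0.083] [ 0.566 -0.071  0.114]
normal [ 0.05  -0.601  0.797] tilt 0.6478192085398783 yaw -1.4879676274120446
(0.545, -0.037) 523 [ 0.534 -0.033  0.103] [ 0.513 -0.048  0.083] [ 0.559 -0.014  0.126]
normal [ 0.013 -0.831  0.556] tilt 0.9817526420428938 yaw -1.5552645791963098
(0.535, 0.03) 493 [0.531 0.033 0.105] [0.507 0.02  0.083] [0.557 0.049 0.128]
normal [ 0.2   -0.879  0.434] tilt 1.1223039880088708 yaw -1.3468390871796818
(0.535, 0.1) 364 [0.524 0.11  0.097] [0.504 0.093 0.083] [0.546 0.131 0.114]
normal [ 0.071 -0.701  0.71 ] tilt 0.7814416003688597 yaw -1.470467998300674
```

The views show the four white lids open, all leaning left, in the front row. There are two blue look-alikes right of the rack and the jar is to its left. The rack is at about (0.5645, 0.018) with yaw about 5.4°. I'll move over with the gripper shut and the jaw axis along rack x.

```bash
cat >> h.py <<'E'
C=np.array([.5645,.018]);YAW=np.radians(5.4)
def now():
    """fingertip in rack frame (mm), yaw error, force"""
    s=status.state();M=R.from_rotvec(s['ee_rot']).as_matrix()
    tip=np.array(s['tool_pos'])+.014*M[:,1]
    c,n=np.cos(YAW),np.sin(YAW);d=tip[:2]-C
    return s,M,np.array([c*d[0]+n*d[1],-n*d[0]+c*d[1],tip[2]])*1000
def rep():
    s,M,t=now();w=R.from_matrix(M.T@np.array([[np.cos(YAW),0,-np.sin(YAW)],[np.sin(YAW),0,np.cos(YAW)],[0,-1,0]])).as_rotvec()
    print('t',round(s['t'],2),'tip rack mm',t.round(1),'turn units',(np.degrees(w)/8).round(2),'F',np.round(s['contact_force'],1),'open',round(s['opening'],2))
E
python3 -m creep '0 4.3 0 -7.6 0 -9.2 1; 0 4.3 0 -7.6 0 -9.2 1;0 4.3 0 -7.6 0 -9.2 1;0 4.3 0 -7.6 0 -9.2 1;0 4.3 0 -7.6 0 -9.2 1;0 4.3 0 -7.6 0 -9.2 1;0 4.3 0 -7.6 0 -9.2 1;0 4.3 0 -7.6 0 -9.2 1'
cat > go.py <<'E'
from h import *
import sys
s,M,t=now();rep()
if len(sys.argv)>1:
    g=np.array([float(a) for a in sys.argv[1:4]])-t
    c,n=np.cos(YAW),np.sin(YAW)
    w=np.array([c*g[0]-n*g[1],n*g[0]+c*g[1],g[2]])
    print('shift units',(M.T@w/30).round(2))
E
python3 go.py -32 -145 180
```

```text
t: 1.3
tool_pos: [0.3612, 0.1847, 0.241]
ee_rot: [-1.516, -0.491, 0.489]
contact_force: [-0.2, 1.1, 0.4]
opening: 0.353
t 1.3 tip rack mm [-186.7  185.   227. ] turn units [0.01 3.81 0.01] F [-0.2  1.1  0.4] open 0.35
shift units [ -1.13   1.58 -12.09]
```

```bash
python3 -m creep '0 3.8 0 -1.1 1 -12.1 1;0 3.8 0 -1.1 1 -12.1 1;0 3.8 0 -1.1 1 -12.1 1;0 3.8 0 -1.1 1 -12.1 1;0 3.8 0 -1.1 1 -12.1 1;0 3.8 0 -1.1 1 -12.1 1;0 3.8 0 -1.1 1 -12.1 1;0 3.8 0 -1.1 1 -12.1 1'
python3 go.py -34 -135 135
```

```text
t: 2.1
tool_pos: [0.5484, -0.1272, 0.2098]
ee_rot: [-1.57, -0.077, 0.077]
contact_force: [0.1, 0.7, 0.6]
opening: 0.007
t 2.1 tip rack mm [ -29.7 -143.   195.8] turn units [0.   0.03 0.  ] F [0.1 0.7 0.6] open 0.01
shift units [-0.14  2.02  0.27]
```

```bash
python3 -m creep '0 0 0 -0.14 1.3 0.4 1;0 0 0 -0.14 2 0.83 1;0 0 0 -0.14 2.7 0.83 1;0 0 0 -0.14 2.7 0.83 1;0 0 0 -0.14 2.7 0.83 1'
python3 go.py -34 -101.4 95.2
```

```text
t: 2.6
tool_pos: [0.5402, -0.0989, 0.1301]
ee_rot: [-1.569, -0.08, 0.08]
contact_force: [0.1, -0.1, 1.5]
opening: 0.008
t 2.6 tip rack mm [ -35.2 -114.   116.1] turn units [-0.    0.05 -0.  ] F [ 0.1 -0.1  1.5] open 0.01
shift units [0.04 0.7  0.42]
```

```bash
python3 -m creep '0 0 0 0.04 0.17 0.1 1;0 0 0 0.04 0.34 0.2 1;0 0 0 0.04 0.52 0.32 1;0 0 0 0.04 0.7 0.42 1;0 0 0 0.04 0.8 0.46 1;0 0 0 0.04 0.87 0.48 1;0 0 0 0.04 0.93 0.5 1;0 0 0 0.04 0.93 0.5 1'
python3 go.py -34 -98 83
```

```text
t: 3.4
tool_pos: [0.5396, -0.0846, 0.1016]
ee_rot: [-1.569, -0.079, 0.08]
contact_force: [0.1, -0.6, -0.2]
opening: 0.006
t 3.4 tip rack mm [-34.5 -99.8  87.6] turn units [-0.    0.05 -0.  ] F [ 0.1 -0.6 -0.2] open 0.01
shift units [0.02 0.15 0.06]
```

```bash
python3 -m creep '0 0 0 0 0.04 0.03 1;0 0 0 0 0.08 0.06 1;0 0 0 0 0.08 0.06 1'; python3 go.py
python3 -m creep '0 0 0 0 0.04 0 1;0 0 0 0 0.04 0 1'; python3 go.py;python3 -m creep '0 0 0 0 0.04 0 1;0 0 0 0 0.04 0 1'; python3 go.py
```

```text
t: 3.7
tool_pos: [0.5394, -0.0828, 0.0993]
ee_rot: [-1.569, -0.079, 0.079]
contact_force: [0.8, 0.2, 0.3]
opening: 0.007
t 3.7 tip rack mm [-34.4 -98.   85.3] turn units [-0.    0.05 -0.  ] F [0.8 0.2 0.3] open 0.01
t: 3.9
tool_pos: [0.5394, -0.0828, 0.0981]
ee_rot: [-1.569, -0.079, 0.079]
contact_force: [-0.3, -0.1, -0.5]
opening: 0.003
t 3.9 tip rack mm [-34.5 -97.9  84.1] turn units [-0.    0.05 -0.  ] F [-0.3 -0.1 -0.5] open 0.0
t: 4.1
tool_pos: [0.5396, -0.0828, 0.0973]
ee_rot: [-1.569, -0.08, 0.079]
contact_force: [-0.7, 0.6, 2.7]
opening: 0.003
t 4.1 tip rack mm [-34.3 -98.   83.3] turn units [-0.    0.05  0.  ] F [-0.7  0.6  2.7] open 0.0
```

```bash
python3 -m creep '0 0 0 0 0.04 0 1;0 0 0 0 0.04 0 1'; python3 go.py
```

```text
t: 4.3
tool_pos: [0.54, -0.0829, 0.0971]
ee_rot: [-1.57, -0.081, 0.078]
contact_force: [-3.1, 1.5, 10.3]
opening: 0.007
t 4.3 tip rack mm [-33.8 -98.1  83.1] turn units [0.   0.05 0.01] F [-3.1  1.5 10.3] open 0.01
```

```bash
python3 -m creep '0 0 0 0 -0.6 0 1;0 0 0 0 -1.35 0 1;0 0 0 0 -1.35 0.5 1;0 0 0 0 -1.35 1.2 1;0 0 0 0 -1.35 1.2 1;0 0 0 0 -1.3 1.2 1'
python3 go.py -34 -47.8 114
```

```text
t: 4.9
tool_pos: [0.5356, -0.0464, 0.1342]
ee_rot: [-1.569, -0.08, 0.081]
contact_force: [1.1, -0.3, 0.0]
opening: 0.003
t 4.9 tip rack mm [-34.8 -61.4 120.2] turn units [-0.    0.06 -0.  ] F [ 1.1 -0.3  0. ] open 0.0
shift units [0.03 0.21 0.45]
```

```bash
python3 -m creep '0 0 0 0.03 0.1 0.22 1;0 0 0 0.03 0.21 0.45 1;0 0 0 0.03 0.34 0.62 1;0 0 0 0.03 0.48 0.78 1;0 0 0 0.03 0.65 0.9 1;0 0 0 0.03 0.83 1 1;0 0 0 0.03 1 1.06 1;0 0 0 0.03 1.1 1.1 1'
python3 -m creep '0 0 0 0 0.04 0 1;0 0 0 0 0.04 0 1'; python3 go.py -34 -28 83
```

```text
t: 5.7
tool_pos: [0.5332, -0.0139, 0.1012]
ee_rot: [-1.569, -0.079, 0.08]
contact_force: [0.5, -0.2, -0.2]
opening: 0.004
t: 5.9
tool_pos: [0.5332, -0.0141, 0.1004]
ee_rot: [-1.569, -0.079, 0.08]
contact_force: [-0.7, 0.2, 0.7]
opening: -0.001
t 5.9 tip rack mm [-34.2 -29.   86.4] turn units [-0.    0.05 -0.  ] F [-0.7  0.2  0.7] open -0.0
shift units [0.01 0.11 0.03]
```

```bash
python3 -m creep '0 0 0 0 0.05 0.03 1;0 0 0 0 0.1 0.03 1;0 0 0 0 0.1 0.03 1'; python3 go.py
python3 -m creep '0 0 0 0 0.03 0 1;0 0 0 0 0.03 0 1'; python3 go.py
```

```text
t: 6.2
tool_pos: [0.5333, -0.0133, 0.0975]
ee_rot: [-1.569, -0.079, 0.079]
contact_force: [0.9, 0.6, -0.4]
opening: 0.003
t 6.2 tip rack mm [-34.  -28.2  83.5] turn units [-0.    0.05 -0.  ] F [ 0.9  0.6 -0.4] open 0.0
t: 6.4
tool_pos: [0.5335, -0.0132, 0.0972]
ee_rot: [-1.569, -0.08, 0.079]
contact_force: [-1.0, 0.7, 4.6]
opening: 0.005
t 6.4 tip rack mm [-33.8 -28.2  83.2] turn units [0.   0.05 0.  ] F [-1.   0.7  4.6] open 0.0
```

```bash
python3 -m creep '0 0 0 0 0.03 0 1;0 0 0 0 0.03 0 1'; python3 go.py
```

```text
t: 6.6
tool_pos: [0.5337, -0.0132, 0.097]
ee_rot: [-1.569, -0.08, 0.078]
contact_force: [-2.2, 0.4, 10.7]
opening: 0.003
t 6.6 tip rack mm [-33.6 -28.2  83. ] turn units [0.   0.05 0.01] F [-2.2  0.4 10.7] open 0.0
```

```bash
python3 -m creep '0 0 0 0 -0.6 0 1;0 0 0 0 -1.33 0 1;0 0 0 0 -1.33 0.5 1;0 0 0 0.02 -1.33 1.08 1;0 0 0 0.02 -1.33 1.08 1;0 0 0 0.02 -1.33 1.08 1'
python3 go.py -33 22.2 114
```

```text
t: 7.2
tool_pos: [0.5303, 0.0196, 0.135]
ee_rot: [-1.569, -0.08, 0.081]
contact_force: [-0.0, -0.8, 0.0]
opening: 0.006
t 7.2 tip rack mm [-33.9   4.8 121. ] turn units [-0.    0.06 -0.01] F [-0.  -0.8  0. ] open 0.01
shift units [0.04 0.23 0.58]
```

```bash
python3 -m creep '0 0 0 0.03 0.11 0.32 1;0 0 0 0.03 0.23 0.58 1;0 0 0 0.03 0.36 0.75 1;0 0 0 0.03 0.5 0.9 1;0 0 0 0.03 0.67 1.03 1;0 0 0 0.03 0.86 1.13 1;0 0 0 0.03 1.03 1.19 1;0 0 0 0.03 1.15 1.22 1'
python3 -m creep '0 0 0 0 0.04 0.02 1;0 0 0 0 0.04 0.02 1'; python3 go.py -33 42 83
```

```text
t: 8.0
tool_pos: [0.5277, 0.0558, 0.1006]
ee_rot: [-1.569, -0.079, 0.08]
contact_force: [0.3, 0.1, 0.4]
opening: 0.005
t: 8.2
tool_pos: [0.5279, 0.0562, 0.0998]
ee_rot: [-1.569, -0.079, 0.079]
contact_force: [0.9, 0.2, 0.2]
opening: 0.006
t 8.2 tip rack mm [-32.9  41.5  85.8] turn units [-0.    0.05 -0.  ] F [0.9 0.2 0.2] open 0.01
shift units [-0.    0.09  0.02]
```

```bash
python3 -m creep '0 0 0 0 0.05 0.02 1;0 0 0 0 0.08 0.02 1;0 0 0 0 0.1 0.02 1;0 0 0 0 0.1 0.02 1'; python3 go.py
```

```text
t: 8.6
tool_pos: [0.528, 0.0567, 0.0972]
ee_rot: [-1.569, -0.08, 0.079]
contact_force: [-0.3, -0.3, 1.9]
opening: 0.006
t 8.6 tip rack mm [-32.7  42.   83.2] turn units [0.   0.05 0.  ] F [-0.3 -0.3  1.9] open 0.01
```

```bash
python3 -m creep '0 0 0 0 0.03 0 1;0 0 0 0 0.03 0 1'; python3 go.py
```

```text
t: 8.8
tool_pos: [0.5283, 0.0568, 0.0971]
ee_rot: [-1.569, -0.081, 0.078]
contact_force: [-2.0, -0.1, 7.5]
opening: 0.002
t 8.8 tip rack mm [-32.4  42.   83.1] turn units [0.   0.05 0.01] F [-2.  -0.1  7.5] open 0.0
```

```bash
python3 -m creep '0 0 0 0 -0.6 0 1;0 0 0 -0.03 -1.33 0 1;0 0 0 -0.03 -1.33 0.5 1;0 0 0 -0.03 -1.33 1.2 1;0 0 0 -0.03 -1.3 1.2 1;0 0 0 -0.03 -1.3 1.2 1'
python3 go.py -34 92.2 114
```

```text
t: 9.4
tool_pos: [0.5227, 0.0931, 0.1343]
ee_rot: [-1.569, -0.079, 0.082]
contact_force: [0.4, -0.3, 0.0]
opening: 0.008
t 9.4 tip rack mm [-34.6  78.7 120.3] turn units [-0.    0.06 -0.01] F [ 0.4 -0.3  0. ] open 0.01
shift units [0.02 0.21 0.45]
```

Same geometry as vial 2, so I'll use the same arc.

```bash
python3 -m creep '0 0 0 0.03 0.1 0.22 1;0 0 0 0.03 0.21 0.45 1;0 0 0 0.03 0.34 0.62 1;0 0 0 0.03 0.48 0.78 1;0 0 0 0.03 0.65 0.9 1;0 0 0 0.03 0.83 1 1;0 0 0 0.03 1 1.06 1;0 0 0 0.03 1.1 1.1 1'
python3 -m creep '0 0 0 0 0.05 0.02 1;0 0 0 0 0.08 0.02 1;0 0 0 0 0.11 0.02 1;0 0 0 0 0.11 0.02 1'; python3 go.py -34 112 83
```

```text
t: 10.2
tool_pos: [0.5207, 0.1256, 0.1015]
ee_rot: [-1.569, -0.079, 0.08]
contact_force: [-0.1, 0.4, 0.4]
opening: 0.003
t: 10.6
tool_pos: [0.5208, 0.1259, 0.0988]
ee_rot: [-1.569, -0.079, 0.079]
contact_force: [0.3, -0.3, 0.3]
opening: 0.006
t 10.6 tip rack mm [-33.4 111.6  84.8] turn units [-0.    0.05  0.  ] F [ 0.3 -0.3  0.3] open 0.01
shift units [-0.02  0.06  0.01]
```

```bash
python3 -m creep '0 0 0 0 0.04 0 1;0 0 0 0 0.06 0 1;0 0 0 0 0.06 0 1'; python3 go.py
```

```text
t: 10.9
tool_pos: [0.5208, 0.1261, 0.0972]
ee_rot: [-1.569, -0.08, 0.079]
contact_force: [0.0, -0.3, 2.5]
opening: 0.009
t 10.9 tip rack mm [-33.3 111.7  83.2] turn units [-0.    0.05  0.  ] F [ 0.  -0.3  2.5] open 0.01
```

```bash
python3 -m creep '0 0 0 0 0.03 0 1;0 0 0 0 0.03 0 1'; python3 go.py
```

```text
t: 11.1
tool_pos: [0.5211, 0.1261, 0.0971]
ee_rot: [-1.569, -0.08, 0.078]
contact_force: [-1.2, 0.6, 9.0]
opening: 0.005
t 11.1 tip rack mm [-33.  111.7  83.1] turn units [-0.    0.05  0.01] F [-1.2  0.6  9. ] open 0.01
```

Now I'll retreat upward and check with the cameras.

```bash
python3 -m creep '0 0 0 0 -0.8 0 1;0 0 0 0 -2.2 0 1;0 0 0 0 -3.6 0 1;0 0 0 -1 -5 0 1;0 0 0 -2 -5 1 1;0 0 0 -3 -5 3 1;0 0 0 -3 -5 3 1;0 0 0 -3 -5 3 1'; python3 go.py
python3 - <<'E'
from h import *
o=np.zeros((500,800,3),'u1')
np.set_printoptions(precision=3,suppress=True)
for n,(a,b,c,d),(w,h),x0 in(('scene',(150,300,220,420),(400,300),0),('side',(110,310,200,360),(400,500),400)):
    im,P=cloud(n);im=im[...,::-1];o[:h,x0:x0+w]=cv2.resize(im[a:b,c:d],(w,h),interpolation=2)
    for y in(-105,-35,35,105):
        co,si=np.cos(YAW),np.sin(YAW);v=C+np.array([-.034*co-si*y/1e3,-.034*si+co*y/1e3])
        q=P[(np.hypot(P[...,0]-v[0],P[...,1]-v[1])<.034)&(P[...,2]>.074)&(im.min(-1)>130)]
        nn=np.linalg.svd(q-q.mean(0))[2][2];print(n,y,len(q),'off',(q.mean(0)[:2]-v)*1e3,'z',q[:,2].min(),q[:,2].mean(),q[:,2].max(),'tilt',np.arccos(abs(nn[2])))
cv2.imwrite('pics/c1.png',o)
E
```

```text
t: 11.9
tool_pos: [0.4206, 0.208, 0.2463]
ee_rot: [-1.569, -0.082, 0.082]
contact_force: [-0.4, 0.9, 0.7]
opening: 0.007
t 11.9 tip rack mm [-125.3  202.7  232.3] turn units [-0.    0.07 -0.  ] F [-0.4  0.9  0.7] open 0.01
scene -105 173 off [ 4.591 -2.695] z 0.0740046759641807 0.08101160541967053 0.08528769456889393 tilt 0.052344673816128534
scene -35 155 off [ 5.746 -3.109] z 0.07408036535496589 0.08094853525919199 0.08476947258121253 tilt 0.06434271228448807
scene 35 138 off [ 4.624 -3.352] z 0.0748796224191406 0.08080126753397465 0.08473400067129953 tilt 0.050638421348103355
scene 105 124 off [ 5.946 -3.699] z 0.0742585730126026 0.08069513850956027 0.0843391981533429 tilt 0.07359738193845687
side -105 301 off [-3.423 -1.63 ] z 0.07446116208203464 0.08087950268612051 0.08473951899041002 tilt 0.029270503203634283
side -35 261 off [-3.164 -1.753] z 0.07444946078774067 0.08082868467238642 0.08418790675772052 tilt 0.029595989888931133
side 35 235 off [-3.485 -2.317] z 0.0741080399974083 0.08046750853158757 0.08557689532040552 tilt 0.06473746993542497
side 105 196 off [-3.168 -2.638] z 0.07440142185878794 0.08050184244835215 0.08395099800259972 tilt 0.04699984677061932
```

View pics/c1.png

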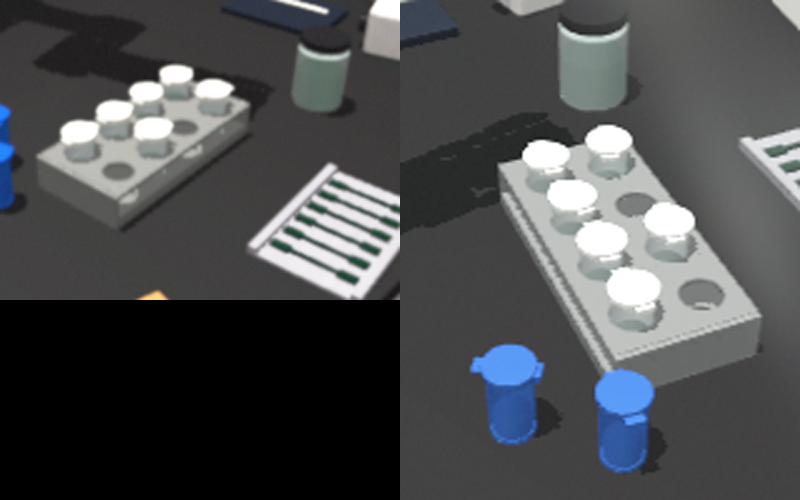

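All four lids look flat, with tops at about 84–85 mm like the shut back-row vials. The vials are upright in their holes and nothing else has moved. I'm handing in.

```bash
python3 -c "
from h import *
print(job.sign_off())"
```

```text
the job is handed in; nothing more can be done
None
```

I wiped all four lids shut with the closed fingertips, in order from vial 1 at the right-hand end to vial 4 on the left, and handed the job in at about 12 s.

- **Pressing:** each lid met its firm stop with the fingertips at 83.0–83.2 mm, the height expected for a shut lid. The last reading on each was 7.5–11 N, well under the 40 N limit.
- **Last look:** in both camera views the lids lie flat, level with the closed vials behind, and the vials stand upright in their holes. The closed vials, jar and blue look-alikes look unmoved. The weighing tray was outside the last crops, but the arm never went near it.
- **Weaker check:** rough plane fits to the lids gave tilts of 0.03–0.07 rad. That is close to the 0.07 limit, and one fit, vial 4 from the scene camera, came out at 0.074. I put this down to rim and tab points in the fits, because the pressing stops and the pictures both agree with shut lids.

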